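# Hang the slide carrier up to drain and close the wash trough

## Task

The slides are washed and the trough has been emptied: lift the slide carrier straight out of the trough and hang it by its bent wire handle on the bar of the drain stand, in the free space beside the carrier that is already draining there. Then close the trough with its lid, seated all round. Lower both into place, do not let them drop. Leave the other carrier hanging, and the trough and the other things on the bench where they stand; do not tip the slides.

Things in the scene. Friction and masses are not known exactly. Their poses are not given: they have to be found in the camera images.
- carrier: the stainless slide carrier to be hung, with 8 glass slides on edge, standing in the trough with about 6 mm play all round, 0.22 kg or so. Basket 82 x 64 x 34 mm (x, y, z); with its handle of bent wire and the black grip on top it is 126 mm high. Origin: centre of its foot, z up.
- carrier_seat (a point): where the bar's axis lies in the handle's hook when hung: 85 mm above the foot; the bar then runs along the carrier's y. Handle: two 5 mm wires, 25 mm wide along y, rise at x = -14.5 mm, curl over towards +x and end in a closed lip at x = +18.5 mm whose lowest point is 66 mm above the foot; inside, the hook is 24 mm wide along x and its crown 90 mm above the foot.
- carrier_grip (a point): centre of the carrier's black grip block on top of the handle, 110 mm above the foot; 16 x 26 x 32 mm (x, y, z), its underside 94 mm above the foot. Keep fingertips above that underside: the bar comes to lie right below it.
- hung_carrier: an identical carrier with 5 slides that already hangs on the bar, its axes as for the other (64 mm wide along the bar); it may hang anywhere within 60 mm of the bar's middle, so the larger free space is now on its left, now on its right.
- hung_carrier_seat (a point): the same hook point on the hanging carrier; it lies on the axis of the bar.
- drain_stand: the fixed drain stand: a steel drip tray 130 x 340 x 20 mm (x by y by z) with an upright 12 mm thick near each end (at y = -152 and +152 mm, to 170 mm high) and a horizontal bar between them. Origin: centre of the tray's underside; y along the bar.
- bar_mid (a point): middle of the bar's axis, 150 mm above the bench; the bar is 10 mm in diameter, runs along the stand's y and is free for 140 mm to each side of this point.
- trough: the stainless wash trough, open on top, 100 x 82 x 50 mm outside (x by y by z), walls and floor 3 mm, with a flange of 108 x 90 mm round its rim; 0.7 kg, loose on the bench. Origin: centre of its underside.
- lid: the trough's stainless lid, lying on the bench right way up, about 121 x 103 mm over its slightly flared skirt, 0.22 kg. Origin: centre of the skirt's lower edge; the underside of the plate is 8 mm above it and the skirt has 3 to 5 mm play round the trough's flange, so the origin is 42 mm above the trough's underside when seated, long sides (x) parallel.
- lid_handle (a point): centre of the lid's black bar handle, 62 x 14 x 12 mm, long along the lid's x, 36 mm above the lid's origin; its underside is 19 mm above the plate (two posts carry it 20 mm from its middle).
- vial_a: a small capped glass vial, 21 mm across, 54 mm high, a bystander; origin at the centre of its foot.
- dropper: a dropper bottle with a black bulb, 33 mm across, 112 mm high, a bystander; origin at the centre of its foot.
- stopper: a red rubber stopper, 22 mm across and high, a bystander; origin at the centre of its foot.

How it is judged:
By the outcome, as a careful person would: the job done as asked, in the order asked, and still so for the second after the job is handed in, with the robot touching nothing.
It also fails if it takes over 59 s, if anything falls off the work surface, if the arm or the gripper's body presses on something with over 40 N, if the wrist force passes 120 N, or if a joint passes its speed limit or range.

## Robot

A 6-joint arm with a two-finger parallel gripper is mounted at the origin on a cart in front of the work surface, level with it; the furniture and walls round the work are solid. World frame = base frame: x ahead of the robot, y to its left, z up, the work surface at z = 0. Lengths are in m, angles in rad, forces in N, time in s.
With the tool pointing down it reaches from about 0.35 to 0.775 m from the base axis. Payload 5.5 kg.
Tool frame: the origin (TCP) lies between the finger pads; the fingertips stand 8 mm ahead of it and the grasp point (between the pads) lies 11 mm behind it; z points along the fingers, y is the line along which they close (so a half turn about z gives the same grasp; the last joint's range is limited). The gripper opens to 85 mm and grips with 20 to 120 N. Pads are 22 mm wide; open, the fingers measure 114 mm over their backs; the gripper's body (76 mm by 85 mm) begins 54 mm behind the grasp point. The pads swing forward as they close: fully open they stand 13 mm farther back than shut.
Start: joints at [1.15, 0.313, 0.046, 1.304, 0, 1.431], TCP at [0.159, 0.553, 0.239] pointing down, gripper open.
Joint ranges: [-2.76, 2.76], [-0.86, 1.69], [-1.03, 1.26], [-2.2, 2.34], [-1.47, 1.5], [-3.14, 3.14]. Speed limits (rad/s): [2.57, 2.57, 3.14, 3.14, 3.14, 3.14].

## Interface

Orientations are given as a unit quaternion [w, x, y, z].
In Python, from workcell import env gives the robot as it stands.
- The arm moves only by the tool move_arm, never from a script. Its argument "moves" is one flat list of numbers, 5 for each row, row after row: the shift along the world's x, y, z in m, then the turn about the world's z in rad, then the finger opening in m, from 0 to 0.0854. A call has 1 to 12 rows; each row is the pose to reach, as a shift and turn from the pose commanded when the call began; what a row does not reach only later rows make up. A row lasts 1/12 s, in which the tool goes at most 41.7 mm and 7.16 degrees, less where a joint would pass 70% of its speed; a pose out of reach is approached as far as the arm can. A call with a gripper value outside its range is refused whole. The fingers move at their own pace and stop on an object; "newtons" is the grip in N (left out, the last holds). Time passes only in rows, so rows that repeat a pose let the fingers close. It gives the time, the measured TCP pose, the force, the opening and the grip force at its end, in the units of the state.
- env.get_state(): the state, without advancing time (a new reading comes with each control period).
- env.read_camera(name): name is "side" or "top" or "wrist"; returns a dict with "pixels" (384x512x3 uint8, red, green, blue), "camera_matrix" (3x3 intrinsics, pixels), "rvec" (rotation vector, rad) and "tvec" (3), from world to camera coordinates, as OpenCV has them. Camera axes: x right, y down, z forward; pixel columns grow to the right and rows downward; lengths in m; the calibration is good to about 2 mm. The wrist camera is an equidistant fisheye: a pixel r from the principal point sees the ray r / f radians off the axis. A picture is of the moment at which its call begins. There is no depth.
- env.hand_in(): hands the job in; it is judged then, once.
The state is a dict: "clock": time; "joint_pos": joint angles; "qvel": joint speeds; "tau": joint torques, N m; "tcp_pos": TCP position; "orientation": TCP orientation; "wrist_force": force on the tool from outside, world axes, zero at the start; "ft_torque": the same for the moment, N m; "finger_gap": finger opening in m; "grip_force": force on a finger pad.
Only numpy, scipy, OpenCV 4.12 (cv2) and the standard library are available. Lean on these libraries where they do the work, as an engineer would, in place of code of your own. Each camera call takes 0.05 s, during which the arm holds its last target. There are 200 camera calls.

## Working session

There is one attempt and no reset: what is moved stays moved. The work goes in short steps, Python scripts to look and compute and a tool call to move; the robot and the scene stay as the last step left them, time stands still between calls to the robot, and variables do not carry over. Pictures are saved under pics/ and viewed, at most 10 in all, crops included, and the job is handed in when it is done.

Besides the shell and the picture viewer there is one more tool, called after "Emit:" as name(argument=value, ...), one argument or row to a line, values as JSON. move_arm: Moves the arm, as the interface text tells. Its arguments: {"type":"object","properties":{"moves":{"type":"array"},"newtons":{"type":"number"}},"required":["moves"]}

```bash
mkdir -p pics
cat > h.py <<'E'
from workcell import env
import numpy as np, cv2
def snap(n):
    c=env.read_camera(n); return c
def save(c,name,crop=None,s=1.5):
    im=c["pixels"][:,:,::-1]
    if crop: im=im[crop[1]:crop[3],crop[0]:crop[2]]
    cv2.imwrite("pics/"+name,cv2.resize(im,None,fx=s,fy=s,interpolation=cv2.INTER_CUBIC))
E
python3 - <<'E'
from h import *
import pickle
d={}
for n in("side","top","wrist"):
    d[n]=snap(n); save(d[n],n+"0.png")
    c=d[n];R=cv2.Rodrigues(np.array(c["rvec"]))[0]; print(n,np.round(c["camera_matrix"],1).tolist(),"pos",np.round(-R.T@np.ravel(c["tvec"]),3),"axis",np.round(R[2],2))
pickle.dump(d,open("d0.pkl","wb"))
print(env.get_state())
E
```

```text
side [[447.9, 0.0, 263.8], [0.0, 447.9, 198.8], [0.0, 0.0, 1.0]] pos [ 0.453 -0.521  0.92 ] axis [ 0.12  0.58 -0.81]
top [[348.8, 0.0, 257.8], [0.0, 348.8, 189.8], [0.0, 0.0, 1.0]] pos [0.361 0.022 0.999] axis [ 0.2  -0.   -0.98]
wrist [[297.3, 0.0, 249.5], [0.0, 297.3, 193.0], [0.0, 0.0, 1.0]] pos [0.091 0.573 0.373] axis [ 0.27 -0.08 -0.96]
{'clock': 0.15, 'joint_pos': array([ 1.15037332e+00,  3.13840070e-01,  4.52486677e-02,  1.30361852e+00,
       -8.93203739e-07,  1.43119848e+00]), 'qvel': array([ 0.00141844, -0.00116459,  0.0033628 , -0.00115926, -0.00247714,
        0.00040664]), 'tau': array([ 1.70494153e-03, -4.81063056e+01,  2.98816252e+01,  1.38320174e-02,
       -9.90749140e-05,  6.47122803e-06]), 'tcp_pos': array([0.15921413, 0.55212734, 0.23861036]), 'orientation': array([-1.94904871e-04,  1.39951609e-01,  9.90158092e-01, -6.79391285e-04]), 'wrist_force': array([ 0.62513343,  0.84077028, -0.40818407]), 'ft_torque': array([0.02970205, 0.03728883, 0.04918067]), 'grip_force': 0.0, 'finger_gap': 0.08517857369083653}
```

View pics/side0.png

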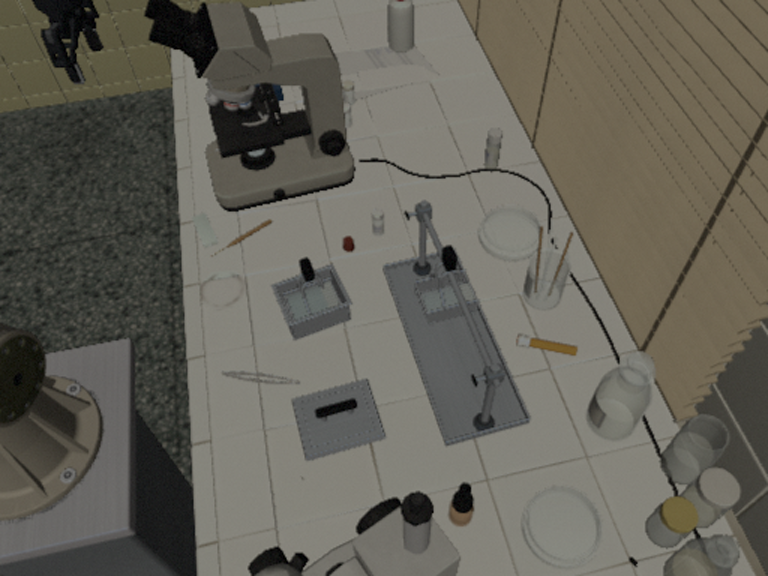

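View pics/top0.png

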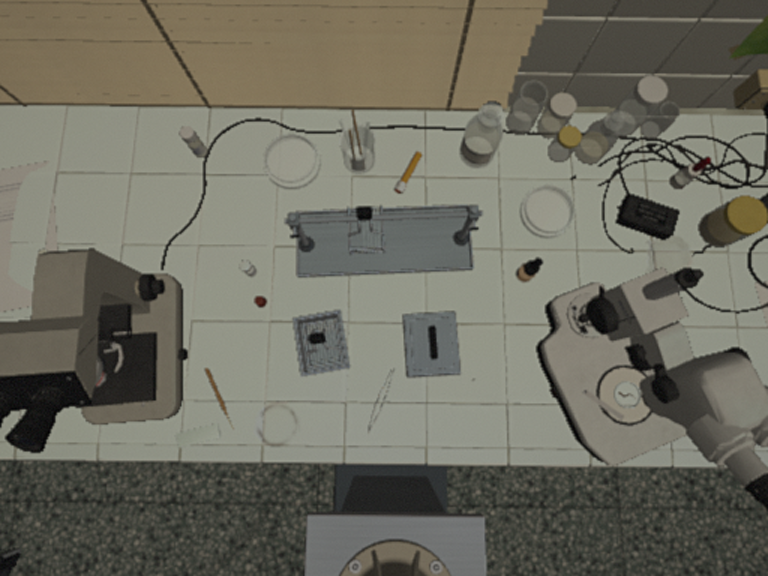

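The side view shows, in 1.5x pixels, the trough at (312,300), the lid at (338,418), and the stand between (425,270) and (485,425) with the hung carrier at its far (+y) end. The top view agrees: trough (322,343), lid (432,343), bar from (293,218) to (475,213). I'll zoom in on both.

Run:
```python
from h import *
import pickle
d=pickle.load(open("d0.pkl","rb"))
save(d["top"],"topz.png",(185,128,325,258),4.6)
save(d["side"],"sidez.png",(175,125,355,310),3.2)
```

```text
(no output)
```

View pics/topz.png

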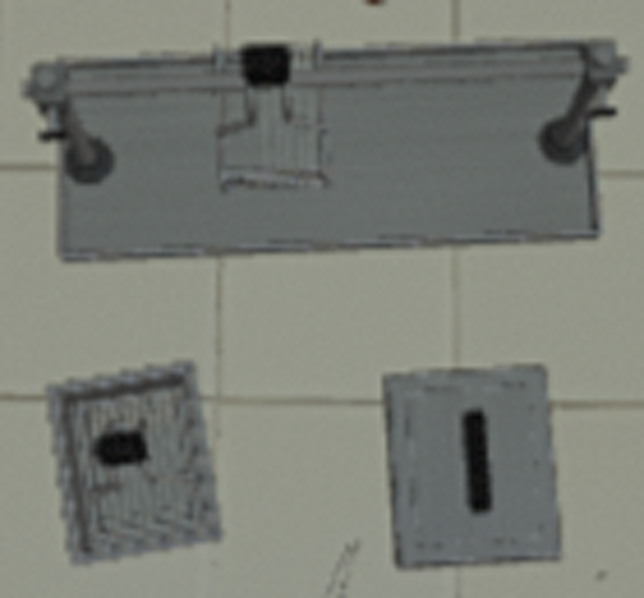

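View pics/sidez.png

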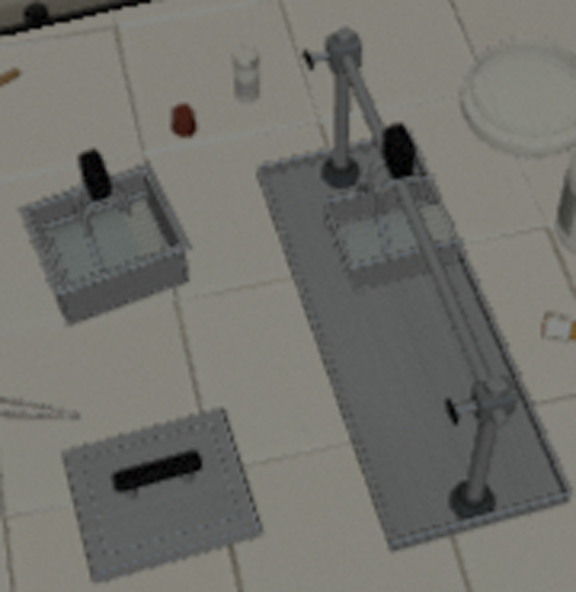

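```bash
cat > fit.py <<'E'
from h import *
import pickle
from scipy.optimize import least_squares
d=pickle.load(open("d0.pkl","rb"))
T=lambda u,v:("top",185+u/4.6,128+v/4.6)
S=lambda u,v:("side",175+u/3.2,125+v/3.2)
def proj(cam,P):
    c=d[cam];return cv2.projectPoints(np.asarray(P,float).reshape(-1,3),np.array(c["rvec"]),np.array(c["tvec"]),np.array(c["camera_matrix"]),None)[0][:,0]
def world(p,P):
    P=np.asarray(P,float);c,s=np.cos(p[2]),np.sin(p[2]);return np.c_[p[0]+c*P[:,0]-s*P[:,1],p[1]+s*P[:,0]+c*P[:,1],P[:,2]]
def fit(obs,p0):
    def f(p):
        W=world(p,[o[1] for o in obs]);r=[]
        for o,w in zip(obs,W): r+=list(proj(o[0][0],w)[0]-np.array(o[0][1:]))
        return r
    s=least_squares(f,p0,loss="soft_l1");return s.x,np.round(np.array(f(s.x)).reshape(-1,2),1).tolist()
def tri(ob,p0=(.5,0,.1)):
    f=lambda p:np.concatenate([proj(o[0],p)[0]-np.array(o[1:]) for o in ob])
    s=least_squares(f,p0);return s.x,np.round(s.fun,1)
E
python3 - <<'E'
from fit import *
a,b,z=.054,.045,.05
tr=[(T(50,388),(a,b,z)),(T(193,365),(a,-b,z)),(T(218,540),(-a,-b,z)),(T(75,562),(-a,b,z)),(S(22,208),(-a,b,z)),(S(148,165),(a,b,z)),(S(188,250),(a,-b,z)),(S(66,292),(-a,-b,z))]
print("trough",*fit(tr,[.4,.1,.1]))
a,b,z=.0605,.0515,0
ld=[(T(383,375),(a,b,z)),(T(545,365),(a,-b,z)),(T(561,555),(-a,-b,z)),(T(398,567),(-a,b,z)),(S(63,455),(-a,b,z)),(S(224,408),(a,b,z)),(S(262,533),(a,-b,z)),(S(97,580),(-a,-b,z))]
print("lid",*fit(ld,[.4,-.1,.1]))
st=[(T(62,258),(-.065,.17,.02)),(T(598,236),(-.065,-.17,.02)),(S(258,168),(-.065,.17,.02)),(S(392,542),(-.065,-.17,.02)),(S(568,490),(.065,-.17,.02))]
p,r=fit(st,[.6,0,0]);print("stand",p,r)
print("bar ends pred top/side crop",[( (q-[185,128])*4.6).round() for q in proj("top",world(p,[(0,.152,.15),(0,-.152,.15)]))],[((q-[175,125])*3.2).round() for q in proj("side",world(p,[(0,.152,.15),(0,-.152,.15)]))])
for n,x in dict(cgrip=[T(122,449),S(95,175)],hgrip=[T(267,65),S(399,150)],lidh=[T(477,461),S(157,470)],uL=[T(47,75),S(343,45)],uR=[T(600,55),S(492,395)],vial=[("top",248/1.5,268/1.5),S(245,72)],stop=[("top",260/1.5,300/1.5),S(183,120)],drop=[("top",528/1.5,270/1.5),("side",461/1.5,505/1.5)]).items(): print(n,*tri(x))
E
```

```text
trough [0.45024365 0.13656782 0.18062188] [[-0.8, -0.6], [0.7, -1.1], [1.3, 0.1], [-0.8, 1.0], [-1.3, -0.2], [0.8, -0.7], [1.2, -0.4], [-3.8, 1.7]]
lid [ 0.45571659 -0.06520482  0.08142503] [[-0.9, -0.2], [-0.7, -0.5], [-0.0, 0.5], [-0.9, 0.5], [-0.1, -0.1], [0.3, 0.3], [1.4, 0.4], [-0.6, 1.6]]
stand [0.65391209 0.02761265 0.05711767] [[-1.3, 0.1], [0.2, -0.3], [-0.6, -1.1], [-0.3, 0.3], [1.1, 0.9]]
bar ends pred top/side crop [array([49., 91.]), array([596.,  68.])] [array([343.,  51.]), array([492., 400.])]
cgrip [0.45126267 0.1358743  0.11464732] [-0. -0. -0.  0.]
hgrip [0.65220711 0.05772137 0.17824241] [-0.  -0.1 -0.1  0. ]
lidh [ 0.45461819 -0.06653735  0.03939832] [-0.  -0.2 -0.1  0. ]
uL [0.64765588 0.17860924 0.15889424] [ 0.1  1.4  1.2 -0.6]
uR [ 0.6628924  -0.12504295  0.15986761] [ 0.1  1.4  1.  -0.5]
vial [0.59016614 0.28234298 0.03332128] [ 0.   0.4  0.3 -0.2]
stop [0.53234861 0.26101521 0.01203841] [ 0.1  0.5  0.4 -0.2]
drop [ 0.59112601 -0.24563015  0.04348106] [ 0.   0.1  0.1 -0. ]
```

The fits are good to a few mm. In the top crop the carrier grip is at (122,449) and the hung carrier's grip is at (267,65). Next I need to know which way the hooks open, so I'll overlay the handle on the side view.

Run:
```python
from fit import *
im=d["side"]["pixels"][:,:,::-1]
out=[]
for (x,y,th,z0),(cx,cy) in (((.450,.136,.165,.003),(203,183)),((.653,.0577,.052,.065),(297,185))):
    w,h=54,70;u0,v0=cx-27,cy-35
    c=cv2.resize(im[v0:v0+h,u0:u0+w],None,fx=5,fy=5,interpolation=cv2.INTER_CUBIC)
    c=cv2.convertScaleAbs(c,alpha=1.7)
    for sgn,col in ((0,None),(1,(0,0,255)),(-1,(255,0,0))):
        k=c.copy()
        if sgn:
            for yy in(-.010,.010):
                P=np.array([(-.0145,yy,.034),(-.0145,yy,.078),(-.008,yy,.09),(.002,yy,.093),(.012,yy,.09),(.0185,yy,.078),(.0185,yy,.066)])
                P[:,0]*=sgn;P[:,2]+=z0
                q=((proj("side",world((x,y,th),P))-[u0,v0]+.5)*5).astype(np.int32)
                cv2.polylines(k,[q],False,col,1)
        out.append(k)
cv2.imwrite("pics/ov.png",cv2.resize(np.vstack([np.hstack(out[:3]),np.hstack(out[3:])]),None,fx=.85,fy=.85))
```

```text
(no output)
```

View pics/ov.png

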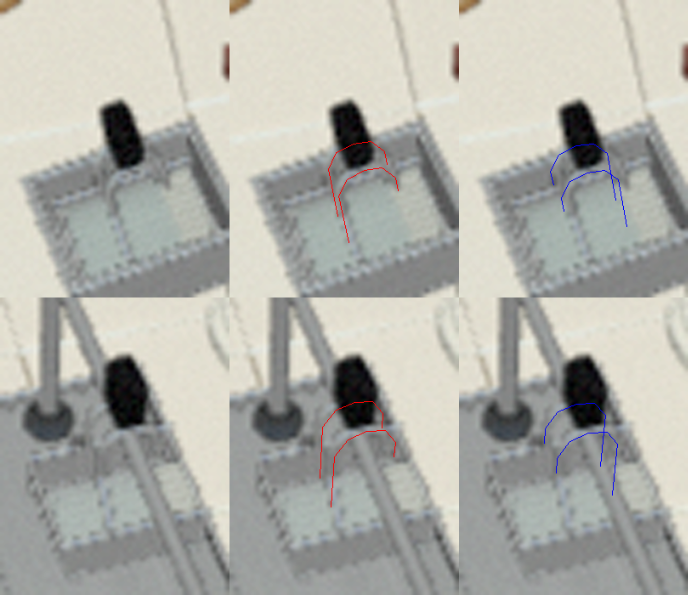

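The stem is clearly on the -x side (red hypothesis fits), so both hooks open toward world +x. I'll now go over the trough, keeping clear of the microscope.

Emit:
move_arm(
  moves=[0,-0.04,0,0,0.06,0,-0.08,0,0,0.06,0.005,-0.12,0,0,0.06,0.01,-0.16,0,0.05,0.06,0.02,-0.2,0,0.1,0.06,0.05,-0.225,0,0.15,0.06,0.08,-0.25,0,0.2,0.06,0.11,-0.275,0,0.25,0.06,0.14,-0.3,0,0.3,0.06,0.17,-0.325,0,0.35,0.06,0.2,-0.355,0,0.4,0.06,0.225,-0.385,0,0.45,0.06],
)

```text
clock: 1.15
tcp_pos: [0.3859, 0.1659, 0.2393]
orientation: [0.0, -0.086, 0.996, 0.0]
wrist_force: [1.5, 0.1, -0.2]
finger_gap: 0.0596
grip_force: 0.0
```

Emit:
move_arm(
  moves=[0.02,-0.02,0,0,0.06,0.03,-0.03,0,0,0.06,0.03,-0.03,0,0,0.06],
)

```text
clock: 1.4
tcp_pos: [0.4165, 0.1353, 0.2389]
orientation: [0.0, -0.082, 0.997, -0.0]
wrist_force: [-0.3, 0.9, -0.0]
finger_gap: 0.0601
grip_force: 0.0
```

Run:
```python
from h import *
import pickle
s=env.get_state();print(s["tcp_pos"],s["orientation"],s["wrist_force"])
d={n:snap(n) for n in("wrist","top")}
pickle.dump((d,s),open("d1.pkl","wb"))
c=cv2.convertScaleAbs(d["wrist"]["pixels"],alpha=1.5);d["wrist"]["pixels"]=c
save(d["wrist"],"wrist1.png")
```

```text
[0.41646931 0.13531301 0.23893789] [ 1.71305320e-04 -8.22765860e-02  9.96609488e-01 -2.50382649e-04] [-2.52791418e-01  9.30397783e-01 -5.51018693e-04]
```

View pics/wrist1.png

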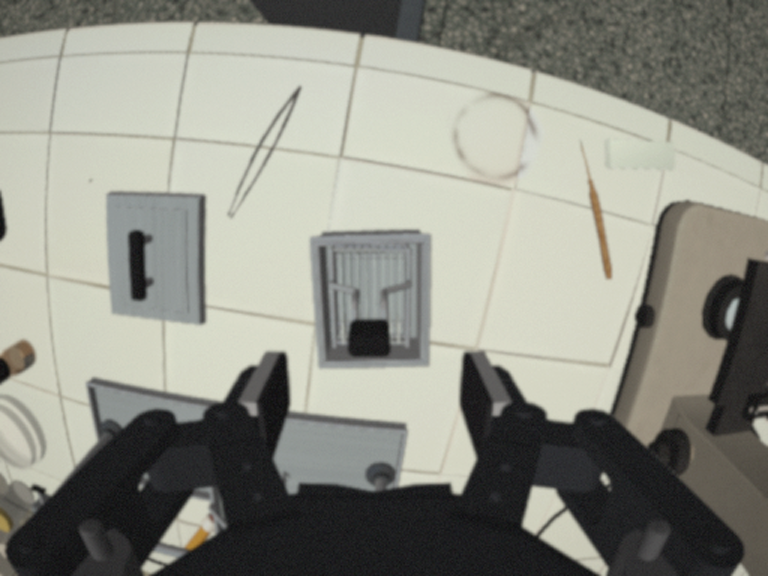

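The wrist view at 1.5x shows the trough rim corners at (311,238), (430,233), (430,365) and (320,366), the carrier grip at (369,338), and the lid at (157,258) with its handle at (139,265). I'll refine the poses from these.

```bash
cat > wf.py <<'E'
from h import *
import pickle
from scipy.optimize import least_squares
from fit import world
def fe(c,P): return cv2.fisheye.projectPoints(np.asarray(P,float).reshape(-1,1,3),np.array(c["rvec"],float).reshape(3,1),np.array(c["tvec"],float).reshape(3,1),np.array(c["camera_matrix"]),np.zeros(4))[0].reshape(-1,2)
def wfit(c,pts,M,p0):
    f=lambda p:(fe(c,world(p,M))-np.array(pts)/1.5).ravel()
    s=least_squares(f,p0,loss="soft_l1");return s.x.round(4),f(s.x).round(1)
E
python3 - <<'E'
from wf import *
d,s=pickle.load(open("d1.pkl","rb"));c=d["wrist"]
a,b,z=.054,.045,.05
print(wfit(c,[(311,238),(430,233),(430,365),(320,366)],[(-a,-b,z),(-a,b,z),(a,b,z),(a,-b,z)],[.45,.13,.16]))
a,b,z=.0605,.0515,0
print(wfit(c,[(108,193),(204,196),(204,323),(112,313)],[(-a,-b,z),(-a,b,z),(a,b,z),(a,-b,z)],[.45,-.06,.1]))
for q,z in(((369,338),.116),((139,265),.038)):
    print(least_squares(lambda p:(fe(c,[[p[0],p[1],z]])[0]-np.array(q)/1.5),[.45,.1]).x)
E
```

```text
(array([0.4513, 0.1409, 0.1971]), array([-1.1, -1. ,  0.9, -0.4,  0.4,  0.5, -0.4,  2.1]))
(array([ 0.4576, -0.0657,  0.0672]), array([-0.3, -0.6, -0. , -0.4, -0.2,  1.3,  0.5,  0.1]))
[0.45216797 0.13885563]
[ 0.45428858 -0.06026524]
```

Emit:
move_arm(
  moves=[0.02,0.001,-0.01,0.01,0.06,0.035,0.002,-0.03,0.01,0.06,0.035,0.002,-0.06,0.01,0.06,0.035,0.002,-0.09,0.01,0.06,0.035,0.002,-0.11,0.01,0.06,0.035,0.002,-0.12,0.01,0.06,0.035,0.002,-0.13,0.01,0.06,0.035,0.002,-0.13,0.01,0.06],
  newtons=35,
)

```text
clock: 2.17
tcp_pos: [0.448, 0.1401, 0.1082]
orientation: [-0.001, -0.09, 0.996, 0.0]
wrist_force: [-0.1, -0.4, 0.2]
finger_gap: 0.06
grip_force: 0.0
```

Emit:
move_arm(
  moves=[0,0,0,0,0.045,0,0,0,0,0.035,0,0,0,0,0.03,0,0,0,0,0.02,0,0,0,0,0.02,0,0,0,0,0.02,0,0,0,0,0.02,0,0,0,0,0.02],
)

```text
clock: 2.83
tcp_pos: [0.4505, 0.1394, 0.1105]
orientation: [0.001, -0.089, 0.996, -0.0]
wrist_force: [-0.4, -1.8, 7.0]
finger_gap: 0.0251
grip_force: 36.6
```

Run:
```python
from h import *
import pickle
s=env.get_state();print(s["tcp_pos"],s["finger_gap"],s["grip_force"])
d={n:snap(n) for n in("wrist","side","top")};pickle.dump((d,s),open("d2.pkl","wb"))
im=[cv2.convertScaleAbs(cv2.resize(d[n]["pixels"][v:v+h,u:u+w,::-1],(400,500),interpolation=cv2.INTER_CUBIC),alpha=1.5) for n,u,v,w,h in(("wrist",170,140,150,187),("side",170,125,80,100))]
cv2.imwrite("pics/g.png",np.hstack(im))
```

```text
[0.45047591 0.13938527 0.11052363] 0.02507098766934417 36.581915616989136
```

View pics/g.png

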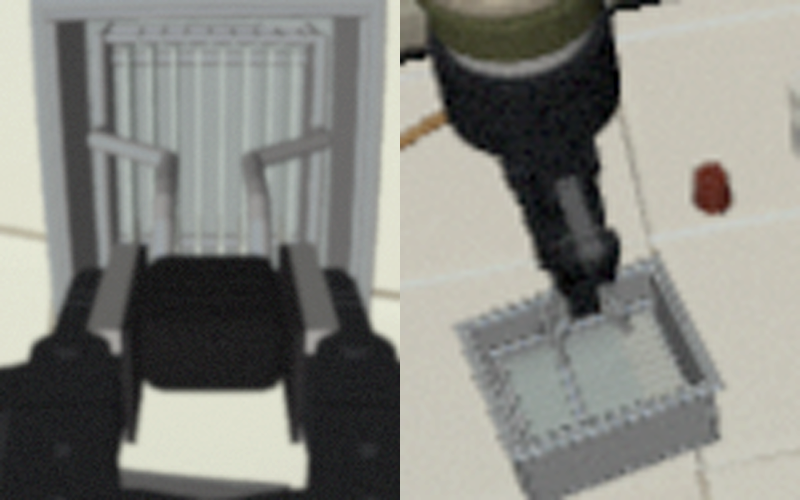

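It's gripped: the pads are on the black block, gap 25 mm. I'll lift straight up.

Emit:
move_arm(
  moves=[0,0,0.004,0,0.02,0,0,0.01,0,0.02,0,0,0.018,0,0.02,0,0,0.028,0,0.02,0,0,0.04,0,0.02,0,0,0.052,0,0.02,0,0,0.066,0,0.02,0,0,0.08,0,0.02,0,0,0.09,0,0.02,0,0,0.096,0,0.02,0,0,0.099,0,0.02,0,0,0.1,0,0.02],
)

```text
clock: 3.98
tcp_pos: [0.4495, 0.1396, 0.2098]
orientation: [0.0, -0.09, 0.996, 0.0]
wrist_force: [-0.0, -0.1, -2.9]
finger_gap: 0.0252
grip_force: 35.6
```

Run:
```python
from h import *
import pickle
s=env.get_state();print(s["clock"],s["tcp_pos"],s["orientation"],s["finger_gap"],s["grip_force"],s["wrist_force"],s["ft_torque"])
d={n:snap(n) for n in("wrist","side","top")};pickle.dump((d,s),open("d3.pkl","wb"))
im=[cv2.convertScaleAbs(cv2.resize(d[n]["pixels"][v:v+h,u:u+w,::-1],(400,500),interpolation=cv2.INTER_CUBIC),alpha=1.5) for n,u,v,w,h in(("wrist",170,140,150,187),("side",150,70,120,150))]
cv2.imwrite("pics/l.png",np.hstack(im))
```

```text
3.9833 [0.44950256 0.13956826 0.20977787] [ 2.99298621e-04 -8.95150754e-02  9.95985420e-01  7.48271266e-05] 0.025226261398214943 35.55766582489014 [-0.00747444 -0.06802442 -2.92958518] [-0.03626557 -0.0280998  -0.0216243 ]
```

View pics/l.png

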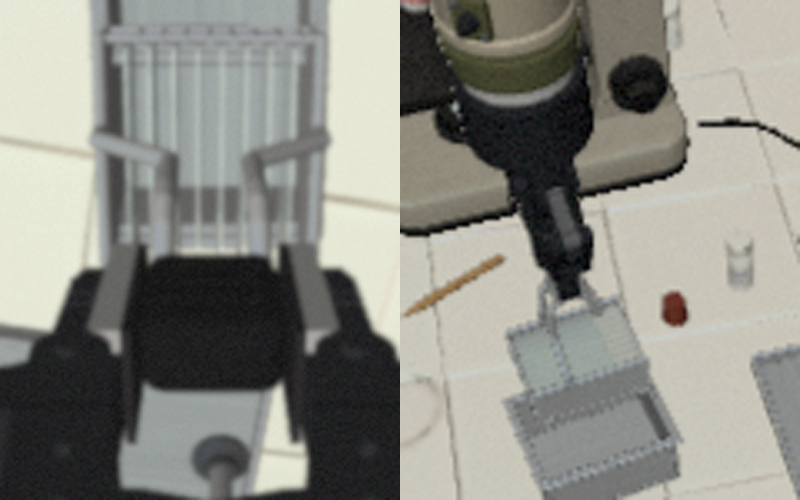

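Lifted level and clear. The carrier hangs straight and the trough stayed put. Next: sideways to the free stretch of bar on the right, then in under the bar.

Emit:
move_arm(
  moves=[0.003,-0.008,0,-0.01,0.02,0.01,-0.022,0,-0.02,0.02,0.018,-0.04,0,-0.035,0.02,0.027,-0.06,0,-0.05,0.02,0.036,-0.08,0,-0.065,0.02,0.045,-0.1,0,-0.08,0.02,0.054,-0.12,0,-0.095,0.02,0.062,-0.14,0,-0.11,0.02,0.07,-0.158,0,-0.12,0.02,0.076,-0.172,0,-0.127,0.02,0.079,-0.18,0,-0.127,0.02,0.08,-0.182,-0.002,-0.127,0.02],
)

```text
clock: 5.13
tcp_pos: [0.5299, -0.044, 0.2071]
orientation: [0.0, -0.025, 1.0, -0.0]
wrist_force: [-0.6, -0.4, -1.8]
finger_gap: 0.025
grip_force: 35.6
```

Emit:
move_arm(
  moves=[0.0,0,0,0,0.02,0,0,0,0,0.02,0,0,0,0,0.02],
)

```text
clock: 5.38
tcp_pos: [0.5288, -0.0416, 0.2072]
orientation: [-0.0, -0.027, 1.0, 0.0]
wrist_force: [-1.2, 0.7, -2.3]
finger_gap: 0.0254
grip_force: 35.6
```

Run:
```python
from h import *
import pickle
s=env.get_state();print(s["clock"],s["tcp_pos"],s["orientation"],s["wrist_force"])
d={n:snap(n) for n in("wrist","side","top")};pickle.dump((d,s),open("d4.pkl","wb"))
im=[cv2.convertScaleAbs(cv2.resize(d[n]["pixels"][v:v+h,u:u+w,::-1],(400,500),interpolation=cv2.INTER_CUBIC),alpha=1.6) for n,u,v,w,h in(("top",215,110,100,125),("side",230,115,120,150))]
cv2.imwrite("pics/m.png",np.hstack(im))
```

```text
5.3833 [ 0.52884467 -0.04159639  0.2072267 ] [-3.10601546e-04 -2.66610061e-02  9.99644452e-01  2.51577545e-04] [-1.22045128  0.66604338 -2.34379474]
```

View pics/m.png

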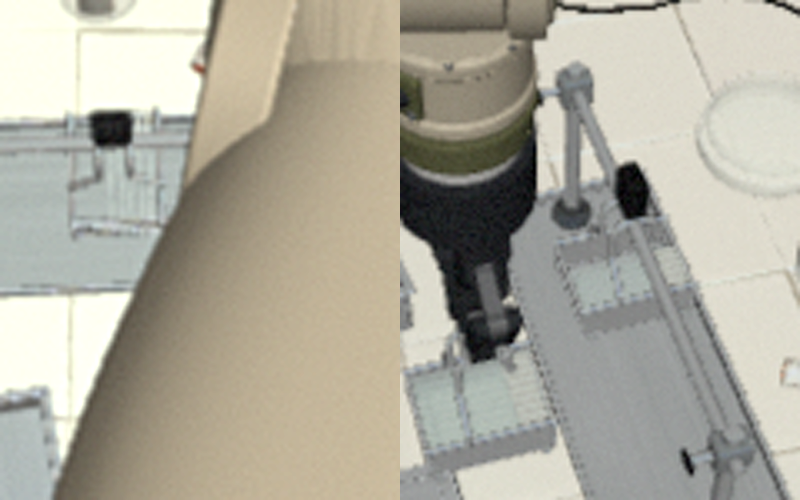

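The side panel shows the carrier hanging level left of the bar, right front basket corner at about (555,430), with the hung carrier untouched. I'll check the carrier offset numerically.

Run:
```python
from fit import *
P=[(.041,-.032,.034),(.041,-.032,.0),(-.041,-.032,.0),(-.041,-.032,.034)]
for dx in(-.003,.001,.005):
    W=world((.529+dx,-.042,.053),P);W[:,2]+=.0997
    print(dx,((proj("side",W)-[230,115])/.3+[400,0]).round().tolist())
W=[(.6575,-.043,.15),(.6539-.0016,.0276+.031,.15)]
print(((proj("side",W)-[230,115])/.3+[400,0]).round())
```

```text
-0.003 [[553.0, 421.0], [552.0, 449.0], [425.0, 482.0], [422.0, 454.0]]
0.001 [[559.0, 420.0], [558.0, 448.0], [432.0, 480.0], [428.0, 453.0]]
0.005 [[565.0, 419.0], [565.0, 446.0], [438.0, 479.0], [435.0, 452.0]]
[[682. 340.]
 [630. 216.]]
```

Emit:
move_arm(
  moves=[0.008,0,0,0,0.02,0.02,0,0,0,0.02,0.034,0,0,0,0.02,0.048,0,0,0,0.02,0.062,0,0,0,0.02,0.076,0,0,0,0.02,0.09,0,0,0,0.02,0.104,0,0,0,0.02,0.116,0,0,0,0.02,0.124,0,0,0,0.02,0.129,0,0,0,0.02,0.129,0,0,0,0.02],
)

```text
clock: 6.53
tcp_pos: [0.6595, -0.0422, 0.2067]
orientation: [0.0, -0.026, 1.0, 0.0]
wrist_force: [-0.7, -0.2, -2.9]
finger_gap: 0.025
grip_force: 35.6
```

Emit:
move_arm(
  moves=[0,0,0,0,0.02,0,0,-0.004,0,0.02,0,0,-0.008,0,0.02,0,0,-0.012,0,0.02,0,0,-0.016,0,0.02,0,0,-0.02,0,0.02,0,0,-0.024,0,0.02,0,0,-0.027,0,0.02,0,0,-0.03,0,0.02,0,0,-0.03,0,0.02],
)

```text
clock: 7.37
tcp_pos: [0.658, -0.0424, 0.1764]
orientation: [-0.001, -0.026, 1.0, 0.0]
wrist_force: [-0.1, 0.6, -2.3]
finger_gap: 0.0252
grip_force: 35.6
```

Run:
```python
from h import *
import pickle
s=env.get_state();print(s["clock"],s["tcp_pos"],s["orientation"],s["wrist_force"],s["ft_torque"])
d={n:snap(n) for n in("wrist","side","top")};pickle.dump((d,s),open("d5.pkl","wb"))
```

```text
7.3667 [ 0.65798605 -0.04243285  0.17644629] [-5.74046411e-04 -2.60827134e-02  9.99659609e-01  1.71847337e-04] [-0.1181208   0.64651809 -2.26310934] [0.0030781  0.05202406 0.00200124]
```

Emit:
move_arm(
  moves=[0,0,-0.001,0,0.02,0,0,-0.002,0,0.02,0,0,-0.003,0,0.02,0,0,-0.0035,0,0.02,0,0,-0.0035,0,0.02],
)

```text
clock: 7.93
tcp_pos: [0.6583, -0.0425, 0.1736]
orientation: [-0.0, -0.026, 1.0, 0.0]
wrist_force: [-0.2, -0.1, -3.4]
finger_gap: 0.0251
grip_force: 35.6
```

Emit:
move_arm(
  moves=[0,0,-0.0005,0,0.02,0,0,-0.001,0,0.02,0,0,-0.0015,0,0.02,0,0,-0.0015,0,0.02],
)

```text
clock: 8.27
tcp_pos: [0.6584, -0.0425, 0.1724]
orientation: [0.0, -0.026, 1.0, 0.0]
wrist_force: [0.2, -0.8, -1.9]
finger_gap: 0.0252
grip_force: 35.8
```

Emit:
move_arm(
  moves=[0,0,-0.0005,0,0.02,0,0,-0.001,0,0.02,0,0,-0.0015,0,0.02,0,0,-0.0015,0,0.02],
)

```text
clock: 8.6
tcp_pos: [0.6586, -0.0425, 0.1722]
orientation: [0.001, -0.026, 1.0, -0.0]
wrist_force: [-2.4, 0.3, 4.8]
finger_gap: 0.0251
grip_force: 36.6
```

Contact came at exactly the seat height. I'll ease off and open slowly.

Emit:
move_arm(
  moves=[0,0,0.0005,0,0.02,0,0,0.0005,0,0.025,0,0,0.0005,0,0.027,0,0,0.0005,0,0.029,0,0,0.0005,0,0.031,0,0,0.0005,0,0.034,0,0,0.0005,0,0.038,0,0,0.0005,0,0.042,0,0,0.0005,0,0.046,0,0,0.0005,0,0.046],
)

```text
clock: 9.43
tcp_pos: [0.6584, -0.0425, 0.1712]
orientation: [-0.0, -0.026, 1.0, 0.0]
wrist_force: [-0.5, -0.8, -0.3]
finger_gap: 0.046
grip_force: 0.0
```

Emit:
move_arm(
  moves=[0,0,0.004,0,0.046,0,0,0.01,0,0.046,0,0,0.02,0,0.046,0,0,0.035,0,0.046,0,0,0.055,0,0.046,0,0,0.08,0,0.046,0,0,0.105,0,0.046,-0.04,-0.005,0.12,0,0.046,-0.08,-0.01,0.12,0,0.046,-0.12,-0.015,0.12,0,0.046,-0.16,-0.02,0.12,0.01,0.046,-0.195,-0.024,0.12,0.02,0.046],
)

```text
clock: 10.43
tcp_pos: [0.4612, -0.0665, 0.2925]
orientation: [0.001, -0.036, 0.999, -0.0]
wrist_force: [0.3, -1.5, 0.4]
finger_gap: 0.0462
grip_force: 0.0
```

Run:
```python
from h import *
import pickle
s=env.get_state();print(s["clock"],s["tcp_pos"],s["orientation"],s["wrist_force"],s["ft_torque"])
d={n:snap(n) for n in("wrist","side","top")};pickle.dump((d,s),open("d6.pkl","wb"))
im=[cv2.convertScaleAbs(cv2.resize(d[n]["pixels"][v:v+h,u:u+w,::-1],(400,500),interpolation=cv2.INTER_CUBIC),alpha=1.6) for n,u,v,w,h in(("wrist",40,60,260,325),("side",200,115,160,200))]
cv2.imwrite("pics/n.png",np.hstack(im))
```

```text
10.4333 [ 0.46121855 -0.06647124  0.29252593] [ 6.50272379e-04 -3.64165202e-02  9.99336439e-01 -3.10376482e-04] [ 0.31514268 -1.54263868  0.44766521] [-0.00738004 -0.00892598  0.0481112 ]
```

View pics/n.png

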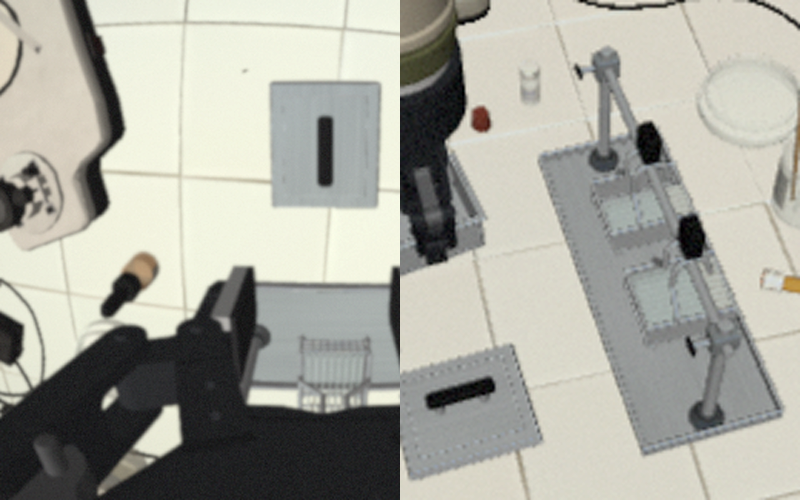

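Hung properly: the side panel shows both grips on the bar at (649,142) and (691,237). In the wrist panel the lid corners are (270,82), (381,82), (379,207), (272,207) and the handle is at (325,151). I'll refit the lid.

Run:
```python
from wf import *
d,s=pickle.load(open("d6.pkl","rb"));c=d["wrist"]
q=lambda u,v:((40+u/1.5385)*1.5,(60+v/1.5385)*1.5)
a,b,z=.0605,.0515,0
print(wfit(c,[q(270,82),q(381,82),q(379,207),q(272,207)],[(-a,-b,z),(-a,b,z),(a,b,z),(a,-b,z)],[.45,-.06,.1]))
t=np.array(q(325,151))/1.5
print(least_squares(lambda p:(fe(c,[[p[0],p[1],.042]])[0]-t),[.45,-.06]).x)
# dark handle blob
im=c["pixels"].max(2)[110:200,215:290]; m=(im<45).astype(np.uint8)
n,l,st,ce=cv2.connectedComponentsWithStats(m);print(st,ce)
for i in range(1,n):
    if st[i,4]>100:
        p=np.array(np.where(l==i)[::-1]).T.astype(np.float32)+[215,110]
        r=cv2.minAreaRect(p.astype(np.float32));bx=cv2.boxPoints(r)
        print([least_squares(lambda k:(fe(c,[[k[0],k[1],.042]])[0]-t),[.45,-.06]).x.round(4).tolist() for t in bx])
# trough in d6/d3 top image: black-free; carrier-lid diffs
```

```text
(array([ 0.4571, -0.0627,  0.0733]), array([-0. , -0.1,  0.1, -0.1, -0.6,  0. ,  0.5,  0.1]))
[ 0.45521509 -0.06364662]
[[   0    0   75   90 6365]
 [  32   26    9   44  385]] [[37.0598586  44.32175962]
 [36.01038961 47.44675325]]
[[0.4265, -0.0713], [0.4258, -0.0609], [0.4829, -0.0566], [0.4837, -0.0672]]
```

Emit:
move_arm(
  moves=[-0.003,0.001,-0.015,0,0.046,-0.006,0.0025,-0.04,0.002,0.046,-0.006,0.0025,-0.07,0.002,0.046,-0.006,0.0025,-0.1,0.002,0.046,-0.006,0.0025,-0.13,0.002,0.046,-0.006,0.0025,-0.16,0.002,0.046,-0.006,0.0025,-0.185,0.002,0.046,-0.006,0.0025,-0.205,0.002,0.046,-0.006,0.0025,-0.22,0.002,0.046,-0.006,0.0025,-0.23,0.002,0.046,-0.006,0.0025,-0.235,0.002,0.046,-0.006,0.0025,-0.235,0.002,0.046],
)

```text
clock: 11.58
tcp_pos: [0.4582, -0.064, 0.0557]
orientation: [-0.0, -0.037, 0.999, 0.0]
wrist_force: [-0.8, 0.3, -0.0]
finger_gap: 0.0458
grip_force: 0.0
```

Emit:
move_arm(
  moves=[-0.002,0,-0.01,0,0.046,-0.002,0,-0.018,0,0.046,-0.002,0,-0.024,0,0.046,-0.002,0,-0.028,0,0.046,-0.002,0,-0.028,0,0.035,-0.002,0,-0.028,0,0.025,-0.002,0,-0.028,0,0.018,-0.002,0,-0.028,0,0.008,-0.002,0,-0.028,0,0.008,-0.002,0,-0.028,0,0.008,-0.002,0,-0.028,0,0.008],
  newtons=40,
)

```text
clock: 12.5
tcp_pos: [0.4558, -0.0641, 0.0288]
orientation: [0.0, -0.037, 0.999, -0.0]
wrist_force: [-0.0, 1.2, 5.0]
finger_gap: 0.0133
grip_force: 41.9
```

Emit:
move_arm(
  moves=[0,0,0.003,0,0.008,0,0,0.008,0,0.008,0,0,0.016,0,0.008,0,0,0.026,0,0.008,0,0,0.038,0,0.008,0,0,0.052,0,0.008,0,0,0.066,0,0.008,0,0,0.08,0,0.008,0,0,0.092,0,0.008,0,0,0.1,0,0.008,0,0,0.1,0,0.008,0,0,0.1,0,0.008],
)

```text
clock: 13.5
tcp_pos: [0.4556, -0.0641, 0.1287]
orientation: [0.0, -0.037, 0.999, -0.0]
wrist_force: [0.5, -0.1, -1.3]
finger_gap: 0.0134
grip_force: 41.2
```

Run:
```python
from h import *
import pickle
s=env.get_state();print(s["clock"],s["tcp_pos"],s["orientation"],s["wrist_force"],s["ft_torque"])
d={n:snap(n) for n in("wrist","side","top")};pickle.dump((d,s),open("d7.pkl","wb"))
```

```text
13.5 [ 0.45558372 -0.06406782  0.12865407] [ 4.33973498e-04 -3.71022459e-02  9.99311373e-01 -1.17740466e-04] [ 0.48679368 -0.0925529  -1.27181021] [-0.00474452  0.00884675 -0.02738129]
```

```bash
cat > edge.py <<'E'
from wf import *
from fit import world
from scipy.optimize import minimize
def pr(n,c,P):
    if n=="wrist": return fe(c,P)
    return cv2.projectPoints(P,np.array(c["rvec"]),np.array(c["tvec"]),np.array(c["camera_matrix"]),None)[0][:,0]
def ring(e,a,b,z):
    t=np.linspace(-.95,.95,60);a2,b2=a+e,b+e
    return np.array([(a2,k*b,z) for k in t]+[(-a2,k*b,z) for k in t]+[(k*a,b2,z) for k in t]+[(k*a,-b2,z) for k in t])
def edgefit(n,c,p0,a,b,z,sides=(0,1,2,3)):
    g=cv2.GaussianBlur(cv2.cvtColor(c["pixels"],cv2.COLOR_RGB2GRAY).astype(np.float32),(0,0),.6)
    sel=np.concatenate([np.arange(60)+60*k for k in sides])
    def s(p,e):
        q=pr(n,c,world(p,ring(e,a,b,z)[sel])).astype(np.float32);return cv2.remap(g,q[:,:1],q[:,1:],cv2.INTER_LINEAR)[:,0]
    f=lambda p:-np.mean(np.clip(s(p,.0025)-s(p,-.0025),-20,60))
    best=min((minimize(f,np.array(p0)+[dx,dy,dt],method="Nelder-Mead",options=dict(initial_simplex=np.array(p0)+[dx,dy,dt]+np.array([[0,0,0],[.004,0,0],[0,.004,0],[0,0,.05]]))) for dx in(-.003,.003) for dy in(-.003,.003) for dt in (-.03,.03)),key=lambda r:r.fun)
    return best.x.round(4),round(best.fun,1)
E
python3 - <<'E'
from edge import *
D={0:pickle.load(open("d0.pkl","rb"))}
for k in(1,3,4,5,6,7):D[k]=pickle.load(open(f"d{k}.pkl","rb"))[0]
for k,n in((0,"top"),(0,"side"),(1,"wrist"),(4,"wrist"),(4,"side"),(4,"top"),(5,"wrist"),(5,"side"),(5,"top"),(6,"wrist"),(6,"top"),(6,"side"),(7,"top"),(7,"side"),(7,"wrist")):
    print(k,n,*edgefit(n,D[k][n],(.451,.138,.18),.054,.045,.05))
E
```

```text
0 top [0.4516 0.1386 0.1924] -31.7
0 side [0.4487 0.142  0.197 ] -17.2
1 wrist [0.4486 0.1395 0.1913] -39.4
4 wrist [0.4521 0.1391 0.1914] -28.4
4 side [0.4489 0.1416 0.1915] -18.8
4 top [0.4516 0.1388 0.1922] -24.5
5 wrist [0.4567 0.1328 0.2432] -17.9
5 side [0.4489 0.1414 0.1918] -18.9
5 top [0.4519 0.1387 0.1928] -14.5
6 wrist [0.4523 0.1272 0.1914] -32.0
6 top [0.4516 0.1386 0.1925] -34.6
6 side [0.4485 0.1432 0.2051] -16.2
7 top [0.4516 0.1386 0.192 ] -33.7
7 side [0.4537 0.1249 0.0495] -22.2
7 wrist [0.4488 0.1331 0.0935] -25.8
```

Run:
```python
from edge import *
D={0:pickle.load(open("d0.pkl","rb"))}
for k in(1,6):D[k]=pickle.load(open(f"d{k}.pkl","rb"))[0]
for k,n in((0,"top"),(0,"side"),(1,"wrist"),(6,"wrist"),(6,"top")):
    print(k,n,*edgefit(n,D[k][n],(.456,-.064,.075),.0605,.0515,0.0))
```

```text
0 top [ 0.4559 -0.0652  0.0672] -35.4
0 side [ 0.4543 -0.063   0.0729] -28.5
1 wrist [ 0.4561 -0.0658  0.0717] -39.0
6 wrist [ 0.4555 -0.0636  0.0675] -39.8
6 top [ 0.4731 -0.064   0.05  ] -19.9
```

Emit:
move_arm(
  moves=[0,0.008,0,0.01,0.008,0,0.024,0,0.02,0.008,-0.001,0.044,0,0.03,0.008,-0.002,0.066,0,0.045,0.008,-0.003,0.088,0,0.06,0.008,-0.004,0.11,0,0.075,0.008,-0.0045,0.132,0,0.09,0.008,-0.0045,0.154,0,0.1,0.008,-0.0045,0.174,0,0.11,0.008,-0.0045,0.19,0,0.118,0.008,-0.0045,0.2,0,0.118,0.008,-0.0045,0.204,0,0.118,0.008],
)

```text
clock: 14.65
tcp_pos: [0.4503, 0.1415, 0.1278]
orientation: [-0.0, -0.097, 0.995, 0.0]
wrist_force: [0.3, 0.9, -2.1]
finger_gap: 0.013
grip_force: 41.1
```

Emit:
move_arm(
  moves=[0,0,-0.012,0,0.008,0,0,-0.024,0,0.008,0,0,-0.034,0,0.008,0,0,-0.038,0,0.008,0,0,-0.038,0,0.008,0,0,-0.038,0,0.008],
)

```text
clock: 15.15
tcp_pos: [0.4508, 0.1397, 0.0902]
orientation: [-0.0, -0.096, 0.995, 0.0]
wrist_force: [-0.2, -0.1, -1.7]
finger_gap: 0.0131
grip_force: 41.1
```

Run:
```python
from edge import *
for i in range(3):
    s=env.get_state();d={n:snap(n) for n in("wrist","side","top")}
    print(s["clock"],s["tcp_pos"].round(4),s["orientation"].round(4),s["wrist_force"].round(1))
pickle.dump((d,s),open("d8.pkl","wb"))
p=s["tcp_pos"];z=p[2]-.0288
for n,sd in(("side",(0,1,2,3)),("side",(0,1,3)),("wrist",(0,1,2,3)),("wrist",(1,2,3)),("top",(0,1,2,3))): print(n,*edgefit(n,d[n],(p[0],p[1],.192),.0605,.0515,z,sd))
```

```text
15.15 [0.4508 0.1397 0.0902] [-3.000e-04 -9.560e-02  9.954e-01  0.000e+00] [-0.2 -0.1 -1.7]
15.3 [0.4514 0.1399 0.0909] [ 6.000e-04 -9.580e-02  9.954e-01  1.000e-04] [ 0.3  0.4 -2.1]
15.45 [0.4512 0.14   0.0908] [ 4.000e-04 -9.590e-02  9.954e-01  1.000e-04] [-0.2 -0.6 -1.3]
side [0.4479 0.1453 0.1944] -18.6
side [0.4487 0.1416 0.1936] -21.8
wrist [0.4516 0.141  0.1856] -32.6
wrist [0.4499 0.1407 0.1882] -40.6
top [0.4509 0.1391 0.1951] -20.2
```

The lid and trough agree within 1 mm in the same camera. I'll lower it slowly.

Emit:
move_arm(
  moves=[0,0,-0.003,0,0.008,0,0,-0.006,0,0.008,0,0,-0.009,0,0.008,0,0,-0.011,0,0.008,0,0,-0.013,0,0.008,0,0,-0.015,0,0.008,0,0,-0.0165,0,0.008,0,0,-0.0175,0,0.008,0,0,-0.0175,0,0.008],
)

```text
clock: 16.35
tcp_pos: [0.4507, 0.14, 0.0726]
orientation: [-0.0, -0.096, 0.995, 0.0]
wrist_force: [0.8, -0.4, -1.5]
finger_gap: 0.0132
grip_force: 41.1
```

Emit:
move_arm(
  moves=[0,0,-0.0005,0,0.008,0,0,-0.001,0,0.008,0,0,-0.0015,0,0.008,0,0,-0.0015,0,0.008],
)

```text
clock: 16.68
tcp_pos: [0.4509, 0.14, 0.0713]
orientation: [0.0, -0.096, 0.995, 0.0]
wrist_force: [-0.7, 0.8, -2.0]
finger_gap: 0.0128
grip_force: 41.1
```

Emit:
move_arm(
  moves=[0,0,-0.0005,0,0.008,0,0,-0.001,0,0.008,0,0,-0.001,0,0.008],
)

```text
clock: 16.93
tcp_pos: [0.451, 0.14, 0.0708]
orientation: [0.0, -0.096, 0.995, 0.0]
wrist_force: [-1.9, 0.6, 3.5]
finger_gap: 0.0128
grip_force: 41.7
```

Contact came at 0.0708, exactly the predicted seated height. Releasing.

Emit:
move_arm(
  moves=[0,0,0,0,0.014,0,0,0,0,0.017,0,0,0,0,0.02,0,0,0,0,0.025,0,0,0,0,0.032,0,0,0,0,0.04,0,0,0,0,0.045,0,0,0,0,0.045],
)

```text
clock: 17.6
tcp_pos: [0.4509, 0.14, 0.0703]
orientation: [-0.0, -0.096, 0.995, 0.0]
wrist_force: [-0.3, 0.4, -1.2]
finger_gap: 0.0455
grip_force: 0.0
```

Emit:
move_arm(
  moves=[0,0,0.005,0,0.045,0,0,0.015,0,0.045,0,0,0.03,0,0.045,0,0,0.05,0,0.045,0,0,0.075,0,0.045,0,0,0.1,0,0.045,0,0,0.13,0,0.045,-0.01,0,0.15,0,0.045,-0.03,0,0.16,0,0.045,-0.05,0,0.16,0,0.045,-0.06,0,0.16,0,0.045,-0.06,0,0.16,0,0.045],
)

```text
clock: 18.6
tcp_pos: [0.3889, 0.14, 0.2306]
orientation: [-0.0, -0.096, 0.995, 0.0]
wrist_force: [-0.3, 0.2, -1.1]
finger_gap: 0.045
grip_force: 0.0
```

Run:
```python
from edge import *
d={n:snap(n) for n in("wrist","side","top")};s=env.get_state();pickle.dump((d,s),open("d9.pkl","wb"))
print(s["clock"],s["tcp_pos"],s["wrist_force"],s["grip_force"])
for n,sd in(("wrist",(0,1,2,3)),("side",(0,1,3)),("top",(0,1,2,3))):
  for z in(.042,.048):print(n,z,*edgefit(n,d[n],(.451,.14,.192),.0605,.0515,z,sd))
# hung carriers: black blobs in side/top near stand, vs d6
d6=pickle.load(open("d6.pkl","rb"))[0]
for nm,D in(("d6",d6),("d9",d)):
    im=D["side"]["pixels"].max(2)[150:270,280:345];n,l,st,ce=cv2.connectedComponentsWithStats((im<30).astype(np.uint8))
    print(nm,[(st[i,4],(ce[i]+[280,150]).round(1).tolist()) for i in range(1,n) if st[i,4]>25])
```

```text
18.75 [0.3915463  0.14003557 0.23018028] [0.15050111 0.19127442 0.5928523 ] 0.0
wrist 0.042 [0.4514 0.1418 0.1922] -36.0
wrist 0.048 [0.4501 0.1412 0.1902] -40.2
side 0.042 [0.4499 0.1363 0.1953] -19.9
side 0.048 [0.4498 0.1326 0.1976] -20.8
top 0.042 [0.4514 0.1388 0.2008] -26.1
top 0.048 [0.4508 0.1385 0.1998] -26.3
d6 [(np.int32(120), [299.2, 172.1]), (np.int32(138), [316.1, 209.5])]
d9 [(np.int32(122), [299.1, 171.9]), (np.int32(138), [316.1, 209.5])]
```

```bash
python3 -c "
from workcell import env
print(env.hand_in())"
```

```text
the job is handed in; nothing more can be done
None
```

The carrier hangs on the bar in the free space to the right of the other carrier, the lid made contact at its seated height on the trough, and the job was handed in at about 18.8 s; neither the other carrier nor the trough moved in the camera checks.

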